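# Change the cutter on the setting stand

## Task

Change the cutter on the spindle of the setting stand: lift the two collars off onto the clean plywood board, put the four-wing grooving cutter that is under them on the empty storage peg, and fit the three-wing chamfer cutter in its place. Then put both collars back on the spindle as they were, wide one first and narrow one on top, everything seated fully down and hub side up. Leave the third cutter, the round rebate head, alone on its peg, and never lay cutters or collars on the dusty iron saw table.

Things in the scene. Friction and masses are not known exactly. Their poses are not given: they have to be found in the camera images.
- stand: Setting stand, fixed: round green foot 100 mm across, shoulder 43 mm across with its top (where a cutter rests) 30 mm above the table, steel spindle 20 mm across, straight up to 80 mm above the table, then in 4 mm down to a 13 mm threaded end, top at 90 mm. Origin: under the spindle axis at table level; z up. At first it holds, from below: grooving cutter, wide collar, narrow collar.
- peg_free: Storage peg, fixed: plywood foot 76 x 76 x 16 mm with an upright wooden dowel 18 mm across, tapering to 11 mm over the last 9 mm, top 52 mm above the table. This is the one that is empty at the start. Origin: centre of the foot's underside; z up. A cutter on it rests on the foot, 16 mm above the origin.
- peg_chamfer: Storage peg, fixed: plywood foot 76 x 76 x 16 mm with an upright wooden dowel 18 mm across, tapering to 11 mm over the last 9 mm, top 52 mm above the table. This is the one that holds the three-wing chamfer cutter at the start. Origin: centre of the foot's underside; z up. A cutter on it rests on the foot, 16 mm above the origin.
- peg_rebate: Storage peg, fixed: plywood foot 76 x 76 x 16 mm with an upright wooden dowel 18 mm across, tapering to 11 mm over the last 9 mm, top 52 mm above the table. This is the one that holds the rebate head. Origin: centre of the foot's underside; z up. A cutter on it rests on the foot, 16 mm above the origin.
- board: Clean plywood board, fixed, 210 (x) x 130 (y) x 12 mm, lying by itself on the saw table to the left of the rip fence: where the collars are laid meanwhile. Origin: centre of its underside; z up.
- groove_cutter: Four-wing grooving cutter, four thin wings in a cross; on the spindle at the start, below the collars. Steel; hub 40 mm across, 26 mm high, 23 mm bore right through; its widest part (81 mm across) is all in the lowest 10 mm, so the upper 16 mm of the hub is free to grip. Origin: centre of the underside; z up along the bore.
- chamfer_cutter: Three-wing chamfer cutter, three short fat wings with sloping edges. Steel; hub 40 mm across, 26 mm high, 23 mm bore right through; its widest part (81 mm across) is all in the lowest 10 mm, so the upper 16 mm of the hub is free to grip. Origin: centre of the underside; z up along the bore.
- rebate_cutter: Rebate head: a round drum with two knives set in it, instead of wings; not to be moved. Steel; hub 40 mm across, 26 mm high, 23 mm bore right through; its widest part (78 mm across) is all in the lowest 10 mm, so the upper 16 mm of the hub is free to grip. Origin: centre of the underside; z up along the bore.
- narrow_collar: Narrow collar: plain steel ring, 38 mm outside, 23 mm bore, 16 mm high. On the spindle it rests on the wide collar, its origin 70 mm above the stand's. Origin: centre of the underside; z up along the bore.
- wide_collar: Wide collar: plain steel ring, 50 mm outside, 23 mm bore, 14 mm high. On the spindle it rests on the cutter's hub, its origin 56 mm above the stand's. Origin: centre of the underside; z up along the bore.
There are look-alikes about, which are no part of the job. Leave any blue or pink look-alike of the narrow_collar alone.

How it is judged:
By the outcome, as a careful person would: the job done as asked, in the order asked, and still so for the second after the job is handed in, with the robot touching nothing.
It also fails if it takes over 141 s, if anything falls off the work surface, if the arm or the gripper's body presses on something with over 40 N, if the wrist force passes 120 N, or if a joint passes its speed limit or range.

## Robot

A 6-joint arm with a two-finger parallel gripper is mounted at the origin on a cart in front of the work surface, level with it; the furniture and walls round the work are solid. World frame = base frame: x ahead of the robot, y to its left, z up, the work surface at z = 0. Lengths are in mm, angles in rad, forces in N, time in s.
With the tool pointing down it reaches from about 275 to 750 mm from the base axis. Payload 10.2 kg.
Tool frame: the origin (TCP) lies between the finger pads; the fingertips stand 14 mm ahead of it and the grasp point (between the pads) lies 5 mm behind it (tip_reach is the distance from the TCP to the fingertips, in mm); z points along the fingers, y is the line along which they close (so a half turn about z gives the same grasp; the last joint's range is limited). The gripper opens to 85 mm and grips with 20 to 120 N. Pads are 22 mm wide; open, the fingers measure 114 mm over their backs; the gripper's body (76 mm by 85 mm) begins 54 mm behind the grasp point. The pads swing forward as they close: fully open they stand 13 mm farther back than shut.
Start: joints at [0.886, 0.313, 1.498, -0, 1.331, -0.223], TCP at [233.932, 470.007, 245.294] pointing down, gripper open.
Joint ranges: [-2.94, 2.94], [-0.97, 2.17], [0.19, 2.56], [-1.23, 4.37], [0.02, 3.11], [-2.88, 2.88]. Speed limits (rad/s): [2.39, 2.39, 3.01, 3.14, 3.14, 3.14].

## Interface

Orientations are given as a unit quaternion [w, x, y, z].
In Python, from rig import * gives the robot as it stands.
- The arm moves only by the tool arm_command, never from a script. Its argument "steps" is a list that holds one entry, the list of rows, each a list of 7 numbers: the opening, from 0 (shut) to 1 (fully open), then the shift along the tool's x, y, z each as a share of 0.05 m, from -1 to 1, then the turn, a rotation vector about the tool's x, y, z each as a share of 0.15 rad, from -1 to 1. A call has 1 to 8 rows; each row shifts and turns the commanded pose from where the row before left it, along the tool's axes as they then stand; what a row does not reach is not made up. A row lasts 1/8 s, in which the tool goes at most 62.5 mm and 10.7 degrees, less where a joint would pass 70% of its speed; a pose out of reach is approached as far as the arm can. A call with a number of a shift or a turn outside -1 to 1 is refused whole. A call with a gripper value outside its range is refused whole. The fingers move at their own pace and stop on an object; "squeeze" is the grip in N (left out, the last holds). Time passes only in rows, so rows that do not move let the fingers close. It gives the time, the measured TCP pose, the force, the opening and the grip force at its end, in the units of the state.
- sense(): the state, without advancing time (a new reading comes with each control period).
- capture(name): name is "scene" or "top"; returns the picture (420x560x3 uint8, red, green, blue); there is no depth.
- get_calibration(name): a dict with "intrinsics" (3x3 intrinsics, pixels), "rvec" (rotation vector, rad) and "tvec" (3), from world to camera coordinates, as OpenCV has them. Camera axes: x right, y down, z forward; pixel columns grow to the right and rows downward; lengths in mm; the calibration is good to about 2 mm. A picture is of the moment at which its call begins. get_calibration takes no time and is no camera call.
- finish_job(): hands the job in; it is judged then, once.
The state is a dict: "time_s": time; "joints": joint angles; "dq": joint speeds; "tau": joint torques, N m; "eef_pos": TCP position; "ee_rot": TCP orientation; "force": force on the tool from outside, world axes, zero at the start; "wrist_torque": the same for the moment, N m; "grip_width": opening from 0.0 (shut) to 1.0 (fully open); "grip_force": force on a finger pad.
Only numpy, scipy, OpenCV 4.12 (cv2) and the standard library are available. Lean on these libraries where they do the work, as an engineer would, in place of code of your own. Each camera call takes 0.05 s, during which the arm holds its last target. There are 200 camera calls.

## Working session

There is one attempt and no reset: what is moved stays moved. The work goes in short steps, Python scripts to look and compute and a tool call to move; the robot and the scene stay as the last step left them, time stands still between calls to the robot, and variables do not carry over. Pictures are saved under pics/ and viewed, at most 14 in all, crops included, and the job is handed in when it is done.

Besides the shell and the picture viewer there is one more tool, called after "Request:" as name([rows], argument=value, ...), one row to a line, values as JSON. arm_command: Moves the arm, as the interface text tells. Its arguments: {"type":"object","properties":{"steps":{"type":"array"},"squeeze":{"type":"number"}},"required":["steps"]}

```bash
ls; mkdir -p pics
python3 - <<'E'
from rig import *
import cv2
for n in("scene","top"):
    im=capture(n); cv2.imwrite(f"pics/{n}0.png",im[:,:,::-1]); c=get_calibration(n); print(n,c)
s=sense(); print(s)
E
```

```text
pics
scene {'intrinsics': array([[430.70558343,   0.        , 275.26444021],
       [  0.        , 430.70558343, 207.79274634],
       [  0.        ,   0.        ,   1.        ]]), 'rvec': array([ 1.94678505, -0.70963485,  0.43937426]), 'tvec': array([-475.99373279,  259.52500616,  582.67694453])}
top {'intrinsics': array([[452.57084677,   0.        , 279.24309075],
       [  0.        , 452.57084677, 207.90466544],
       [  0.        ,   0.        ,   1.        ]]), 'rvec': array([ 2.10815011, -2.14715036,  0.14977157]), 'tvec': array([ 20.30858947, 643.43691749, 911.32715027])}
{'time_s': 0.1, 'joints': array([ 8.85596824e-01,  3.13371702e-01,  1.49834097e+00,  1.91573118e-05,
        1.33101659e+00, -2.23397828e-01]), 'dq': array([-0.00036641, -0.00013937, -0.00191003, -0.00187204, -0.00147676,
        0.00032852]), 'tau': array([ 4.14733076e-03, -4.12898576e+01, -2.60136491e+01, -1.17042132e-04,
        3.07333197e-03,  2.45475235e-05]), 'eef_pos': array([233.78909631, 469.83689553, 244.81131611]), 'ee_rot': array([-2.57749011e-04,  2.28856729e-01,  9.73459950e-01, -5.06576190e-04]), 'force': array([-0.03674967, -0.04738075, -0.39728659]), 'wrist_torque': array([-0.02898859,  0.02162426,  0.01338557]), 'grip_force': 0.0, 'grip_width': 0.9995398186329861}
```

View pics/scene0.png

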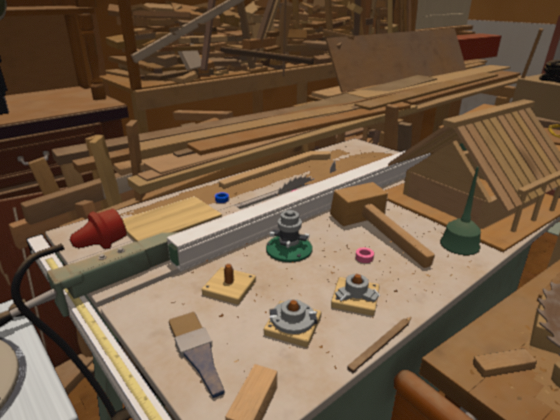

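View pics/top0.png

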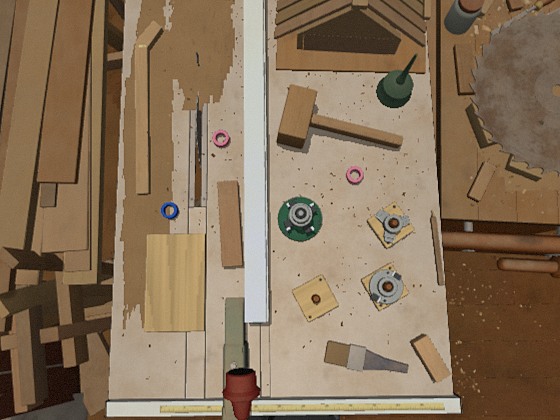

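The scene view shows the stand at (289,230), the free peg at (229,282), the rebate head (round drum) at (293,315) and the chamfer cutter at (357,290). In the top view the stand is at (301,216), the free peg at (316,298), the chamfer cutter at (391,225), the rebate head at (387,287) and the board at (175,282).

```bash
cat > h.py <<'E'
import numpy as np, cv2
from rig import *
C={n:get_calibration(n) for n in("scene","top")}
def proj(n,p):
    c=C[n]; return cv2.projectPoints(np.float64(p).reshape(-1,1,3),c["rvec"],c["tvec"],c["intrinsics"],None)[0].reshape(-1,2)
def ray(n,uv):
    c=C[n]; R=cv2.Rodrigues(c["rvec"])[0]; d=R.T@np.linalg.solve(c["intrinsics"],[uv[0],uv[1],1.]); return -R.T@c["tvec"],d/np.linalg.norm(d)
def onz(n,uv,z):
    o,d=ray(n,uv); return o+d*(z-o[2])/d[2]
def tri(us,ut):
    (a,d),(b,e)=ray("scene",us),ray("top",ut)
    s,t=np.linalg.lstsq(np.c_[d,-e],b-a,rcond=None)[0]; p,q=a+s*d,b+t*e
    return (p+q)/2,np.linalg.norm(p-q)
E
python3 - <<'E'
from h import *
for n in C: print(n,ray(n,(280,210))[0], proj(n,[[234,470,245],[0,0,0],[300,0,0],[300,300,0]]).round())
for k,uv in dict(stand=(301,216),free=(316,298),ch=(391,225),reb=(387,287),bc1=(146,234),bc2=(205,331),gun=(240,380)).items(): print(k,onz("top",uv,30).round())
t=cv2.imread("pics/top0.png");s=cv2.imread("pics/scene0.png")
a=cv2.resize(t[180:320,270:430],(800,700),interpolation=2)[:600]
cv2.imwrite("pics/tc.png",cv2.resize(t[170:320,260:430],(680,600),interpolation=2))
cv2.imwrite("pics/sc.png",cv2.resize(s[190:350,190:400],(787,600),interpolation=2))
E
```

```text
scene [ 103.56461238 -612.10482366  498.03387444] [[ -4. 119.]
 [-77. 400.]
 [135. 306.]
 [ 78. 238.]]
top [ 488.7558352   -10.08951826 1002.97388581] [[-11. 450.]
 [289. 527.]
 [286. 372.]
 [146. 374.]]
stand [629. -38.  30.]
free [453. -65.  30.]
ch [ 605. -231.   30.]
reb [ 474. -215.   30.]
bc1 [596. 299.  30.]
bc2 [389. 169.  30.]
gun [291.  96.  30.]
```

View pics/tc.png

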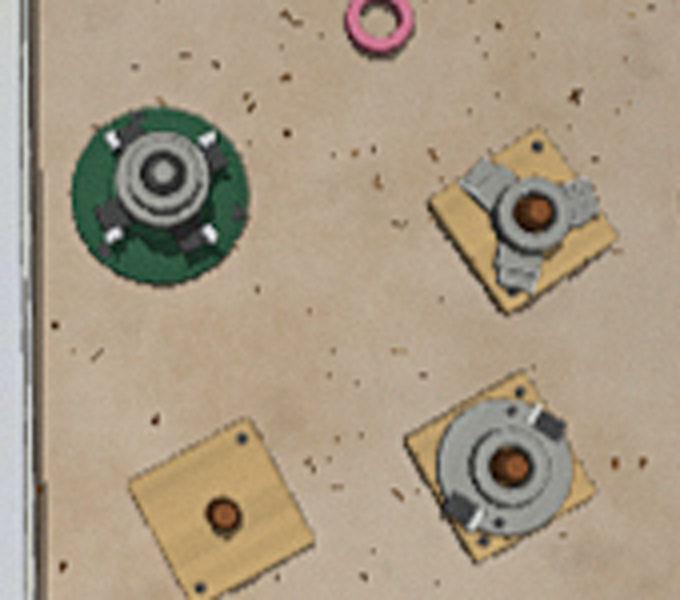

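View pics/sc.png

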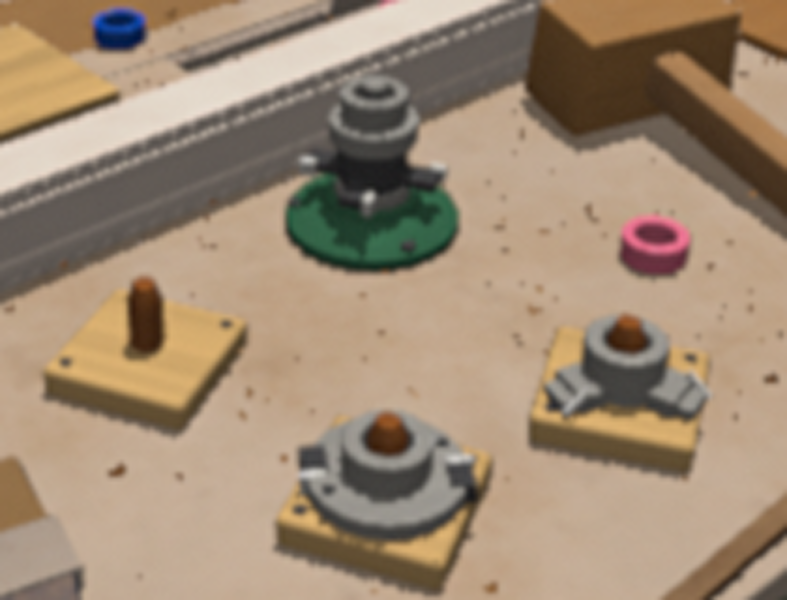

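The crops show the three pegs, stand and hubs clearly: in the top crop (scale 4, origin 260,170) the spindle top is at (162,171), the free dowel at (225,513), and the chamfer dowel/hub at (533,213). In the scene crop (scale 3.75, origin 190,190) the same points are at (376,86), (146,284) and (629,320). Now I'll triangulate.

Run:
```python
from h import *
T=lambda u,v:((u+.5)/4+259.5,(v+.5)/4+169.5)
S=lambda u,v:((u+.5)/3.75+189.5,(v+.5)/3.75+189.5)
P=dict(spindle_top=((376,87),(162,171)),narrow_top=((376,93),(162,174)),free_top=((146,283),(225,513)),ch_top=((629,321),(534,211)),ch_hubtop=((626,340),(531,213)),reb_top=((388,418),(511,465)),reb_hub=((388,438),(508,468)))
for k,(s,t) in P.items():
    p,e=tri(S(*s),T(*t)); print(k,p.round(1),round(e,1))
t=cv2.imread("pics/top0.png");s=cv2.imread("pics/scene0.png")
def mask(im,lo,hi,roi):
    m=cv2.inRange(cv2.cvtColor(im,cv2.COLOR_BGR2HSV),lo,hi); z=m*0; x0,y0,x1,y1=roi; z[y0:y1,x0:x1]=m[y0:y1,x0:x1]; return z
def big(m):
    c=max(cv2.findContours(m,0,1)[0],key=cv2.contourArea); return cv2.convexHull(c)
for n,im,roi in(("top",t,(272,190,330,248)),("scene",s,(255,225,325,270))):
    h=big(mask(im,(60,70,20),(95,255,160),roi))[:,0]
    w=np.array([onz(n,p,8) for p in h]); c,r=cv2.minEnclosingCircle(w[:,:2].astype(np.float32)); print("foot",n,np.round(c,1),round(r,1))
# free peg foot corners, top
q=[(129,484),(247,418),(315,542),(195,604)]
w=np.array([onz("top",T(*p),16) for p in q]); print("free foot",w.mean(0).round(1),np.linalg.norm(w-np.roll(w,1,0),axis=1).round())
q=[(429,203),(540,127),(618,236),(508,315)]
w=np.array([onz("top",T(*p),14) for p in q]); print("ch foot",w.mean(0).round(1),np.linalg.norm(w-np.roll(w,1,0),axis=1).round())
q=[(48,368),(118,292),(247,324),(182,414)]
w=np.array([onz("scene",S(*p),16) for p in q]); print("free foot s",w.mean(0).round(1),np.linalg.norm(w-np.roll(w,1,0),axis=1).round())
# board
m=big(mask(t,(15,70,120),(30,160,255),(140,228,212,336))); b=cv2.boxPoints(cv2.minAreaRect(m)); print(b.round())
w=np.array([onz("top",p,12) for p in b]); print("board",w.mean(0).round(1),w.round())
# wings directions stand / chamfer (top)
for k,cc,tips,z in(("gr",(630,-38),[(112,140),(209,137),(113,236),(208,236)],36),("ch",(605,-230),[(478,175),(584,200),(516,283)],22)):
    for p in tips:
        x=onz("top",T(*p),z); print(k,x.round(),)
# fence height: corner in both views: end-left top corner
print("fence top", [onz("top",p,55).round() for p in((245,322),(267,322),(243,0),(267,0))])
```

```text
spindle_top [629.2 -35.8  88. ] 3.6
narrow_top [628.5 -36.1  84.6] 4.4
free_top [455.8 -64.7  51.5] 3.0
ch_top [ 610.2 -233.1   50.7] 5.4
ch_hubtop [ 610.  -233.5   40.3] 4.2
reb_top [ 477.9 -213.    50.8] 3.7
reb_hub [ 476.7 -213.8   41. ] 4.8
foot top [626.3 -34.7] 48.8
foot scene [625.5 -38.2] 51.6
free foot [454. -64.  16.] [72. 73. 74. 72.]
ch foot [ 608.  -233.8   14. ] [74. 75. 73. 75.]
free foot s [454.8 -68.5  16. ] [75. 69. 73. 75.]
[[140. 228.]
 [204. 228.]
 [204. 331.]
 [140. 331.]]
board [499.2 245.3  12. ] [[611. 319.  12.]
 [609. 176.  12.]
 [388. 174.  12.]
 [390. 312.  12.]]
gr [653.  -9.  36.]
gr [654. -62.  36.]
gr [601.  -9.  36.]
gr [600. -60.  36.]
ch [ 632. -209.   22.]
ch [ 617. -265.   22.]
ch [ 573. -226.   22.]
fence top [array([409.,  82.,  55.]), array([408.,  37.,  55.]), array([1129.,   84.,   55.]), array([1127.,   29.,   55.])]
```

Request:
arm_command([
  [[1, 0, 0, 0, 0, 0, 0.924], [1, 0, 0, 0, 0, 0, 0.924], [1, 0, 0, 0, 0, 0, 0.924], [1, 0, 0, 0, 0, 0, 0.924], [1, 0, 0, 0, 0, 0, 0.924], [1, 0, 0, 0, 0, 0, 0.924], [1, 0, 0, 0, 0, 0, 0.924], [1, 0, 0, 0, 0, 0, 0.92]],
])

```text
time_s: 1.1
eef_pos: [233.8, 469.9, 244.9]
ee_rot: [0.0, 0.708, 0.706, -0.0]
force: [1.1, -0.1, -0.4]
grip_width: 0.998
grip_force: 0.0
```

Run:
```python
from h import *
T=lambda u,v:((u+.5)/4+259.5,(v+.5)/4+169.5)
print(sense()["eef_pos"],sense()["ee_rot"])
# fence near-end top corners: scene (172,243) left-ish
print(tri((173,241),(245,322)), tri((178,262),(267,322)))
```

```text
[233.82727067 469.89384253 244.94064444] [ 4.76757173e-05  7.08432711e-01  7.05778240e-01 -4.09531636e-04]
(array([414.7934365 ,  79.03103572,  51.09772312]), np.float64(14.858520709669559)) (array([407.00146971,  37.93687754,  26.01552819]), np.float64(3.498146392072665))
```

Request:
arm_command([
  [[1, -0.84, 0.66, 0, 0, 0, 0], [1, -0.84, 0.66, 0, 0, 0, 0], [1, -0.84, 0.66, 0, 0, 0, 0], [1, -0.84, 0.66, 0, 0, 0, 0], [1, -0.84, 0.66, 0, 0, 0, 0], [1, -0.84, 0.66, 0, 0, 0, 0], [1, -0.84, 0.66, 0, 0, 0, 0], [1, -0.84, 0.66, 0, 0, 0, 0]],
])

```text
time_s: 2.1
eef_pos: [499.0, 132.7, 245.1]
ee_rot: [-0.0, 0.707, 0.707, -0.0]
force: [0.3, 0.2, -0.2]
grip_width: 1.002
grip_force: 0.0
```

Request:
arm_command([
  [[1, -0.84, 0.64, 0, 0, 0, 0], [1, -0.84, 0.64, 0, 0, 0, 0], [1, -0.84, 0.64, 0, 0, 0, 0], [1, -0.86, 0.65, 0, 0, 0, 0], [1, 0, 0, 0.65, 0, 0, 0], [1, 0, 0, 0.65, 0, 0, 0], [1, 0, 0, 0.65, 0, 0, 0], [1, 0, 0, 0.65, 0, 0, 0]],
])

```text
time_s: 3.1
eef_pos: [626.6, -34.7, 113.8]
ee_rot: [-0.0, 0.707, 0.707, -0.0]
force: [-0.4, -0.0, 0.1]
grip_width: 1.0
grip_force: 0.0
```

Run:
```python
from h import *
s=sense();print(s["eef_pos"],s["joints"])
for n in C:
    im=capture(n); cv2.imwrite(f"pics/{n}1.png",im[:,:,::-1])
t=cv2.imread("pics/top1.png");q=cv2.imread("pics/scene1.png")
a=cv2.resize(t[165:265,250:350],(400,400),interpolation=2);b=cv2.resize(q[165:265,240:340],(400,400),interpolation=2)
cv2.imwrite("pics/v1.png",np.hstack([a,b]))
```

```text
[626.56408227 -34.67061324 113.83666848] [-2.41680451e-01  6.55980069e-01  1.32411449e+00 -2.04915844e-05
  1.16230515e+00 -2.42393332e-01]
```

View pics/v1.png

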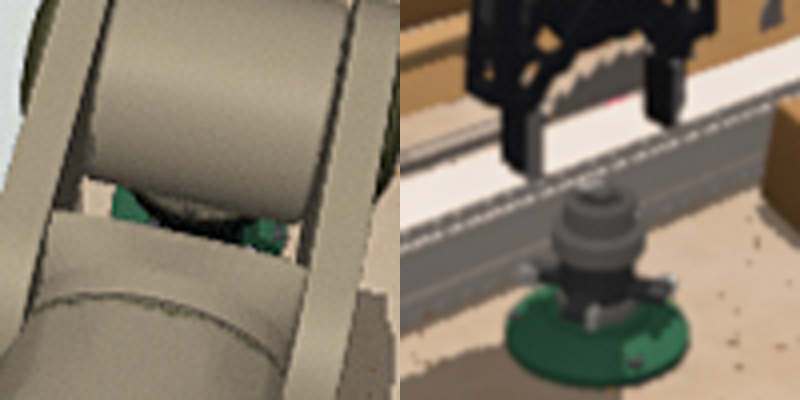

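The top view is blocked by the arm. In the scene crop the open fingertips are at about (525,175) and (665,125), above the spindle top at (596,190).

Run:
```python
from h import *
for uv in((271.3,208.7),(306.2,196)):
    o,d=ray("scene",uv); print((o+d*(-34.7-o[1])/d[1]).round(1))
f=lambda u,v:(240+(u-400+.5)/4-.5,165+(v+.5)/4-.5)
for uv in(f(596,187),): 
    for y in(-34.7,-37):
        o,d=ray("scene",uv); print((o+d*(y-o[1])/d[1]).round(1))
```

```text
[583.1 -34.7 112.5]
[677.7 -34.7 111.2]
[629.1 -34.7  91.3]
[627.  -37.   92.9]
```

Request:
arm_command([
  [[1, 0, 0, 0.3, 0, 0, 0], [1, 0, 0, 0.3, 0, 0, 0], [0.6, 0, 0, 0, 0, 0, 0], [0.5, 0, 0, 0, 0, 0, 0], [0.3, 0, 0, 0, 0, 0, 0], [0.2, 0, 0, 0, 0, 0, 0], [0.2, 0, 0, 0, 0, 0, 0], [0.2, 0, 0, 0, 0, 0, 0]],
], squeeze=50)

```text
time_s: 4.2
eef_pos: [628.1, -34.8, 86.5]
ee_rot: [0.002, 0.707, 0.707, 0.001]
force: [6.2, 1.0, 2.6]
grip_width: 0.381
grip_force: 50.1
```

Request:
arm_command([
  [[0.2, 0, 0, 0, 0, 0, 0]],
])

```text
time_s: 4.32
eef_pos: [628.1, -34.7, 86.5]
ee_rot: [0.002, 0.707, 0.707, 0.001]
force: [5.6, 2.1, 2.7]
grip_width: 0.382
grip_force: 50.1
```

Run:
```python
from h import *
s=sense();print(s["eef_pos"],s["force"],s["wrist_torque"],s["ee_rot"],s["grip_width"],s["dq"])
q=capture("scene")[:,:,::-1]
cv2.imwrite("pics/v2.png",cv2.resize(q[165:265,240:340],(600,600),interpolation=2))
```

```text
[628.10781436 -34.74770335  86.53913195] [5.64642636 2.10225956 2.65782332] [ 0.13712593 -1.00267401 -0.00877406] [0.00166332 0.70682708 0.70738325 0.00127964] 0.3815904613349324 [ 0.00131855  0.00089981  0.00036373 -0.00108134  0.00022539  0.00085404]
```

View pics/v2.png

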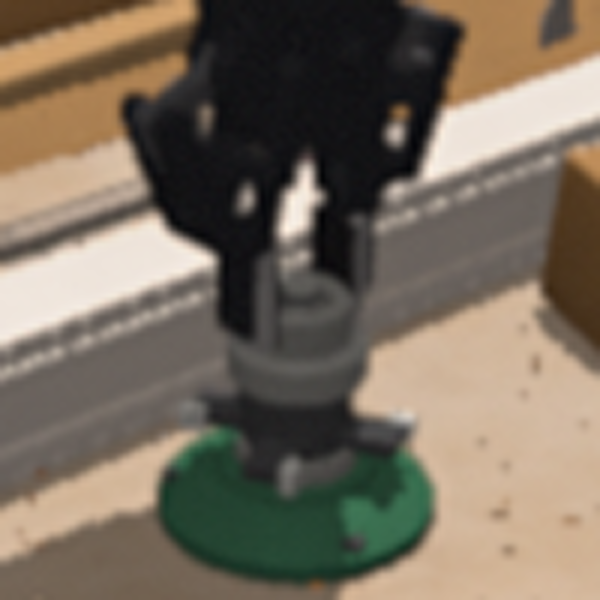

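The fingers are gripping the narrow collar, with the tips resting on the wide collar's top. I'll lift.

Request:
arm_command([
  [[0.2, 0, 0.04, -0.1, 0, 0, 0], [0.2, 0, 0, -0.3, 0, 0, 0], [0.2, 0, 0, -0.7, 0, 0, 0], [0.2, 0, 0, -0.7, 0, 0, 0], [0.2, 0.4, -0.27, 0, 0, 0, 0], [0.2, 0.8, -0.54, 0, 0, 0, 0], [0.2, 0.8, -0.54, 0, 0, 0, 0], [0.2, 0.8, -0.54, 0, 0, 0, 0]],
])

```text
time_s: 5.38
eef_pos: [533.0, 106.3, 176.2]
ee_rot: [0.0, 0.707, 0.707, -0.0]
force: [-0.9, 0.7, -1.0]
grip_width: 0.383
grip_force: 50.3
```

Request:
arm_command([
  [[0.2, 0.8, -0.54, 0, 0, 0, 0], [0.2, 0.8, -0.54, 0, 0, 0, 0], [0.2, 0.8, -0.54, 0, 0, 0, 0], [0.2, 0.4, -0.27, 0, 0, 0, 0], [0.2, 0, 0, 0.7, 0, 0, 0], [0.2, 0, 0, 0.7, 0, 0, 0], [0.2, 0, 0, 0.7, 0, 0, 0], [0.2, 0, 0, 0, 0, 0, 0]],
])

```text
time_s: 6.38
eef_pos: [438.4, 244.8, 69.3]
ee_rot: [-0.001, 0.707, 0.707, -0.002]
force: [-0.2, -0.3, -0.7]
grip_width: 0.383
grip_force: 50.3
```

Run:
```python
from h import *
s=sense();print(s["eef_pos"],s["force"],s["wrist_torque"],s["ee_rot"],s["grip_width"])
q=capture("scene")[:,:,::-1]
cv2.imwrite("pics/v3.png",cv2.resize(q[140:270,100:340],(800,433),interpolation=2))
```

```text
[438.42408885 244.75672972  69.33283565] [-0.24965197 -0.28752079 -0.68071754] [-0.00196288 -0.00622647 -0.01586685] [-0.00105401  0.70680703  0.70740274 -0.00201861] 0.38320027470590157
```

View pics/v3.png

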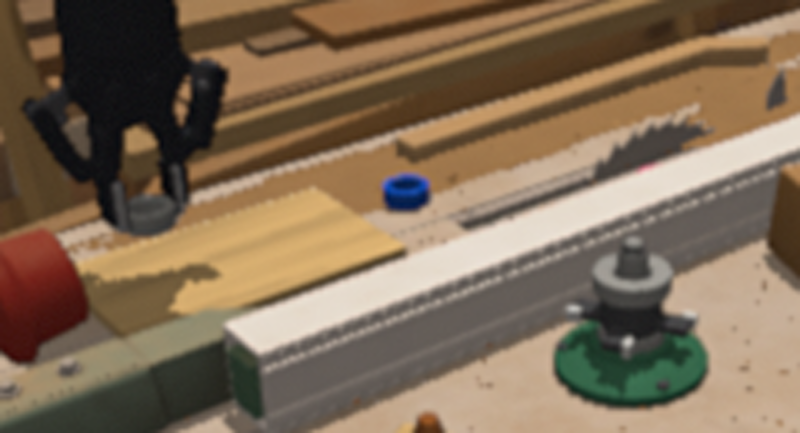

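The narrow collar hangs in the gripper above the board, and the wide collar is still on the spindle.

Request:
arm_command([
  [[0.2, 0, 0, 0.4, 0, 0, 0], [0.2, 0, 0, 0.3, 0, 0, 0], [0.2, 0, 0, 0.06, 0, 0, 0], [0.2, 0, 0, 0.04, 0, 0, 0], [0.2, 0, 0, 0.02, 0, 0, 0], [0.2, 0, 0, 0, 0, 0, 0]],
])

```text
time_s: 7.18
eef_pos: [439.8, 245.2, 29.6]
ee_rot: [0.0, 0.707, 0.707, 0.0]
force: [0.2, -0.1, -1.0]
grip_width: 0.381
grip_force: 50.4
```

Request:
arm_command([
  [[0.2, 0, 0, 0.02, 0, 0, 0], [0.2, 0, 0, 0.02, 0, 0, 0], [0.2, 0, 0, 0.02, 0, 0, 0], [0.2, 0, 0, 0, 0, 0, 0]],
])

```text
time_s: 7.68
eef_pos: [439.8, 245.3, 28.4]
ee_rot: [0.0, 0.707, 0.708, 0.0]
force: [-9.3, -3.9, 25.9]
grip_width: 0.382
grip_force: 53.1
```

Request:
arm_command([
  [[0.6, 0, 0, -0.02, 0, 0, 0], [1, 0, 0, 0, 0, 0, 0], [1, 0, 0, 0, 0, 0, 0], [1, 0, 0, -0.3, 0, 0, 0], [1, 0, 0, -0.6, 0, 0, 0], [1, 0, 0, -0.6, 0, 0, 1], [1, 0, 0, -0.6, 0, 0, 1], [1, 0, 0, -0.6, 0, 0, 1]],
])

```text
time_s: 8.68
eef_pos: [439.5, 245.2, 164.3]
ee_rot: [0.0, 0.848, 0.53, 0.0]
force: [0.2, 0.4, -0.5]
grip_width: 1.007
grip_force: 0.0
```

Request:
arm_command([
  [[1, 0, 0, 0, 0, 0, 1], [1, 0, 0, 0, 0, 0, 1], [1, 0, 0, 0, 0, 0, 1], [1, 0, 0, 0, 0, 0, 1], [1, 0, 0, 0, 0, 0, 1], [1, 0, 0, 0, 0, 0, 1], [1, 0, 0, 0, 0, 0, 1], [1, 0, 0, 0, 0, 0, 0.47]],
])

```text
time_s: 9.68
eef_pos: [439.6, 245.2, 163.2]
ee_rot: [-0.0, 1.0, -0.001, 0.0]
force: [-0.3, 0.1, -0.2]
grip_width: 1.0
grip_force: 0.0
```

Request:
arm_command([
  [[1, 0.5, 0.74, 0, 0, 0, 0], [1, 0.5, 0.74, 0, 0, 0, 0], [1, 0.5, 0.74, 0, 0, 0, 0], [1, 0.5, 0.74, 0, 0, 0, 0], [1, 0.5, 0.74, 0, 0, 0, 0], [1, 0.5, 0.74, 0, 0, 0, 0], [1, 0.5, 0.74, 0, 0, 0, 0], [1, 0, 0, 0, 0, 0, 0]],
])

```text
time_s: 10.68
eef_pos: [615.8, -16.1, 162.8]
ee_rot: [0.0, 1.0, -0.001, 0.0]
force: [-0.4, 0.5, 0.2]
grip_width: 1.003
grip_force: 0.0
```

Run:
```python
from h import *
s=sense();print(s["eef_pos"],s["ee_rot"],s["joints"])
t=capture("top")[:,:,::-1]; q=capture("scene")[:,:,::-1]
cv2.imwrite("pics/v4.png",np.hstack([cv2.resize(t[180:360,120:270],(400,480),interpolation=2),cv2.resize(q[140:260,240:340],(400,480),interpolation=2)]))
```

```text
[615.75398901 -16.07821523 162.75646355] [ 2.17184661e-04  9.99999397e-01 -1.00722579e-03  3.79604233e-04] [-2.15950785e-01  5.80310844e-01  1.31660778e+00 -2.77121209e-04
  1.24383965e+00  1.35694888e+00]
```

View pics/v4.png

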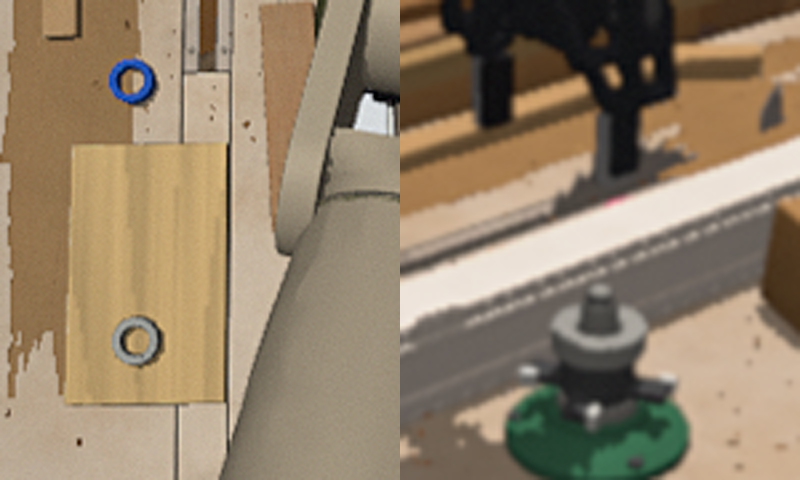

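The narrow collar lies flat on the board, seen at (137,341) in the crop. The wide collar is still on the spindle.

Request:
arm_command([
  [[1, 0.26, 0.4, 0, 0, 0, 0], [1, 0, 0, 0.5, 0, 0, 0], [1, 0, 0, 0.6, 0, 0, 0], [1, 0, 0, 0.6, 0, 0, 0], [0.7, 0, 0, 0.06, 0, 0, 0], [0.2, 0, 0, 0, 0, 0, 0], [0.2, 0, 0, 0, 0, 0, 0], [0.2, 0, 0, 0, 0, 0, 0]],
])

```text
time_s: 11.78
eef_pos: [628.6, -36.0, 77.2]
ee_rot: [0.002, 1.0, 0.001, 0.001]
force: [-5.0, -10.7, 5.4]
grip_width: 0.521
grip_force: 50.0
```

Request:
arm_command([
  [[0.2, 0, 0, 0, 0, 0, 0], [0.2, 0, 0, 0, 0, 0, 0]],
])

```text
time_s: 12.02
eef_pos: [628.5, -36.0, 77.2]
ee_rot: [0.002, 1.0, 0.001, 0.001]
force: [-3.8, -11.4, 5.2]
grip_width: 0.519
grip_force: 50.0
```

Request:
arm_command([
  [[0.2, 0, 0.02, -0.1, 0, 0, 0], [0.2, 0, 0, -0.3, 0, 0, 0], [0.2, 0, 0, -0.8, 0, 0, 0], [0.2, 0, 0, -0.8, 0, 0, 0], [0.2, -0.12, -0.4, 0, 0, 0, 0], [0.2, -0.24, -0.8, 0, 0, 0, 0], [0.2, -0.24, -0.8, 0, 0, 0, 0], [0.2, -0.24, -0.8, 0, 0, 0, 0]],
])

```text
time_s: 13.02
eef_pos: [584.6, 107.4, 174.2]
ee_rot: [-0.0, 1.0, 0.001, -0.0]
force: [-0.2, -0.8, -1.4]
grip_width: 0.515
grip_force: 53.4
```

Request:
arm_command([
  [[0.2, -0.24, -0.8, 0, 0, 0, 0], [0.2, -0.24, -0.8, 0, 0, 0, 0], [0.2, -0.24, -0.8, 0, 0, 0, 0], [0.2, -0.12, -0.4, 0, 0, 0, 0], [0.2, 0, 0, 0.7, 0, 0, 0], [0.2, 0, 0, 0.7, 0, 0, 0], [0.2, 0, 0, 0.7, 0, 0, 0], [0.2, 0, 0, 0, 0, 0, 0]],
])

```text
time_s: 14.02
eef_pos: [542.1, 244.8, 67.2]
ee_rot: [0.001, 1.0, 0.0, -0.003]
force: [-0.3, -0.5, -0.7]
grip_width: 0.515
grip_force: 53.4
```

Request:
arm_command([
  [[0.2, 0, 0, 0.4, 0, 0, 0], [0.2, 0, 0, 0.16, 0, 0, 0], [0.2, 0, 0, 0.06, 0, 0, 0], [0.2, 0, 0, 0.02, 0, 0, 0], [0.2, 0, 0, 0, 0, 0, 0]],
])

```text
time_s: 14.65
eef_pos: [543.9, 245.4, 37.8]
ee_rot: [-0.0, 1.0, 0.001, 0.0]
force: [0.0, 0.3, -1.6]
grip_width: 0.514
grip_force: 53.4
```

Request:
arm_command([
  [[0.2, 0, 0, 0.04, 0, 0, 0], [0.2, 0, 0, 0.02, 0, 0, 0], [0.2, 0, 0, 0.02, 0, 0, 0], [0.2, 0, 0, 0, 0, 0, 0]],
])

```text
time_s: 15.15
eef_pos: [543.7, 245.3, 33.5]
ee_rot: [0.0, 1.0, 0.001, 0.0]
force: [-0.8, -0.1, 1.2]
grip_width: 0.513
grip_force: 53.7
```

Request:
arm_command([
  [[0.8, 0, 0, 0, 0, 0, 0], [1, 0, 0, 0, 0, 0, 0], [1, 0, 0, 0, 0, 0, 0], [1, 0, 0, -0.3, 0, 0, 0], [1, 0, 0, -0.6, 0, 0, 0], [1, 0, 0, -0.8, 0, 0, 0], [1, 0, 0, -0.8, 0, 0, 0], [1, 0.12, 0.4, 0, 0, 0, 0]],
])

```text
time_s: 16.15
eef_pos: [550.8, 226.1, 162.6]
ee_rot: [-0.001, 1.0, 0.002, 0.004]
force: [0.0, -0.9, -0.5]
grip_width: 1.001
grip_force: 0.0
```

Request:
arm_command([
  [[1, 0.25, 0.8, 0, 0, 0, 0], [1, 0.25, 0.8, 0, 0, 0, 0], [1, 0.25, 0.8, 0, 0, 0, 0], [1, 0.25, 0.8, 0, 0, 0, 0], [1, 0.25, 0.8, 0, 0, 0, 0], [1, 0.25, 0.8, 0, 0, 0, 0], [1, 0.12, 0.46, 0, 0, 0, 0], [1, 0, 0, 0, 0, 0, 0]],
])

```text
time_s: 17.15
eef_pos: [630.8, -38.8, 157.9]
ee_rot: [-0.0, 1.0, -0.0, -0.0]
force: [-0.7, 1.3, 0.3]
grip_width: 0.998
grip_force: 0.0
```

Request:
arm_command([
  [[1, -0.03, -0.04, 0.5, 0, 0, 0], [1, 0, 0, 0.6, 0, 0, 0], [1, 0, 0, 0.6, 0, 0, 0], [1, 0, 0, 0.32, 0, 0, 0], [0.7, 0, 0, 0, 0, 0, 0], [0.2, 0, 0, 0, 0, 0, 0], [0.2, 0, 0, 0, 0, 0, 0], [0.2, 0, 0, 0, 0, 0, 0]],
])

```text
time_s: 18.15
eef_pos: [630.1, -36.3, 59.1]
ee_rot: [0.001, 1.0, 0.001, 0.001]
force: [-1.3, -2.9, 5.3]
grip_width: 0.411
grip_force: 49.8
```

Request:
arm_command([
  [[0.2, 0, 0, 0, 0, 0, 0], [0.2, 0, 0, 0, 0, 0, 0]],
])

```text
time_s: 18.4
eef_pos: [630.1, -36.3, 59.1]
ee_rot: [0.001, 1.0, 0.001, 0.001]
force: [-1.3, -3.0, 5.1]
grip_width: 0.411
grip_force: 49.8
```

Run:
```python
from h import *
s=sense();print(s["eef_pos"],s["ee_rot"],s["joints"])
q=capture("scene")[:,:,::-1]; t=capture("top")[:,:,::-1]
cv2.imwrite("pics/v5.png",np.hstack([cv2.resize(t[180:360,120:270],(400,480),interpolation=2),cv2.resize(q[160:280,240:340],(400,480),interpolation=2)]))
```

```text
[630.14209321 -36.32721694  59.09049335] [7.86321209e-04 9.99998712e-01 5.39382082e-04 1.29099029e-03] [-2.42548010e-01  7.28260989e-01  1.35372120e+00 -1.03924317e-03
  1.05672609e+00  1.32767927e+00]
```

View pics/v5.png

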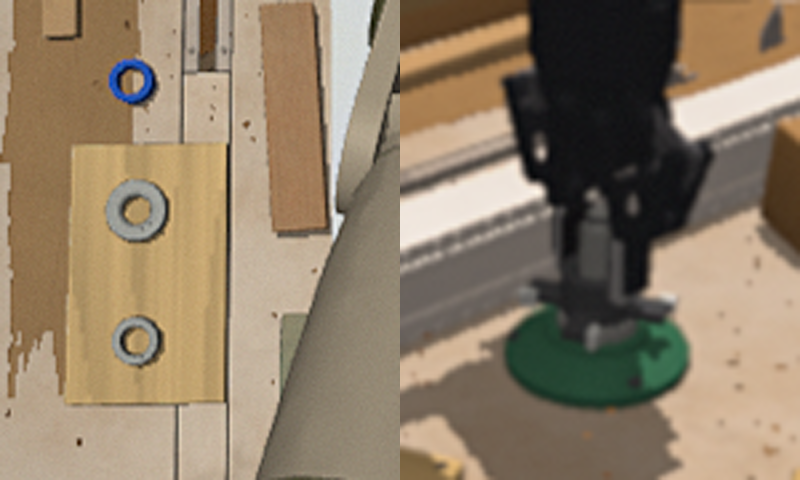

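Both collars lie flat on the board, and the fingers hold the groove cutter's hub between the wings. I'll lift the cutter and carry it to the free peg.

Request:
arm_command([
  [[0.2, 0, 0, -0.06, 0, 0, 0], [0.2, 0, 0, -0.3, 0, 0, 0], [0.2, 0, 0, -0.8, 0, 0, 0], [0.2, 0, 0, -0.74, 0, 0, 0], [0.2, 0, 0, 0, 0, 0, 0]],
], squeeze=80)

```text
time_s: 19.12
eef_pos: [630.5, -35.6, 155.5]
ee_rot: [0.0, 1.0, 0.001, 0.003]
force: [-0.4, -0.7, -2.6]
grip_width: 0.394
grip_force: 83.7
```

Request:
arm_command([
  [[0.2, -0.5, 0.1, 0, 0, 0, 0], [0.2, -0.8, 0.14, 0, 0, 0, 0], [0.2, -0.8, 0.14, 0, 0, 0, 0], [0.2, -0.8, 0.14, 0, 0, 0, 0], [0.2, -0.6, 0.08, 0, 0, 0, 0], [0.2, 0, 0, 0.5, 0, 0, 0], [0.2, 0, 0, 0.3, 0, 0, 0], [0.2, 0, 0, 0, 0, 0, 0]],
])

```text
time_s: 20.12
eef_pos: [453.4, -65.3, 111.0]
ee_rot: [-0.001, 1.0, 0.001, -0.002]
force: [-0.4, -0.2, -1.2]
grip_width: 0.394
grip_force: 83.6
```

Request:
arm_command([
  [[0.2, 0, 0, 0.3, 0, 0, 0], [0.2, 0, 0, 0.15, 0, 0, 0], [0.2, 0, 0, 0, 0, 0, 0], [0.2, 0, 0, 0, 0, 0, 0]],
])

```text
time_s: 20.62
eef_pos: [454.7, -65.9, 90.3]
ee_rot: [0.0, 1.0, 0.001, 0.0]
force: [0.4, -0.7, -2.2]
grip_width: 0.398
grip_force: 83.6
```

Run:
```python
from h import *
s=sense();print(s["eef_pos"],s["force"])
q=capture("scene")[:,:,::-1]
cv2.imwrite("pics/v6.png",cv2.resize(q[210:310,180:280],(600,600),interpolation=2))
```

```text
[454.70975082 -65.85938651  90.2611507 ] [ 0.35517428 -0.74235598 -2.17669221]
```

View pics/v6.png

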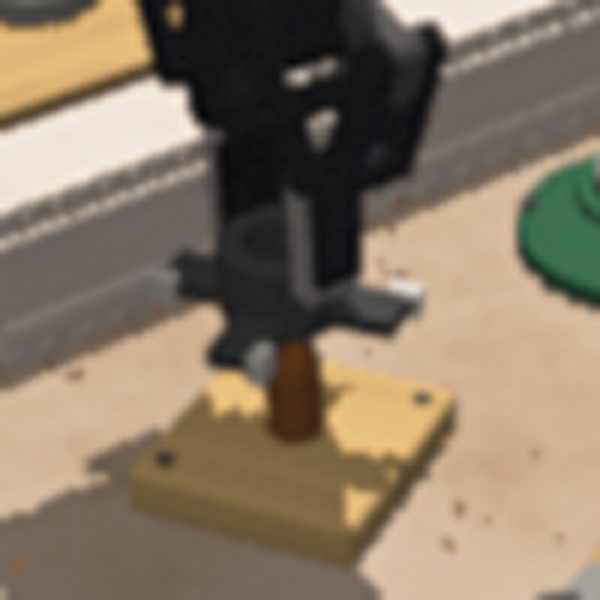

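The groove cutter is level above the dowel. Its left and right wing tips are at (162,283) and (412,293), the near tip at (262,362), and the dowel top at (298,342), so it looks offset a little to the left.

Run:
```python
from h import *
f=lambda u,v:(180+(u+.5)/6-.5,210+(v+.5)/6-.5)
m=[onz("scene",f(*p),65) for p in((162,283),(414,293))]
print(np.round(m,1),(np.mean(m,0)).round(1),np.linalg.norm(m[0]-m[1]))
print(onz("scene",f(298,344),51).round(1), onz("scene",f(294,427),16).round(1))
print(proj("scene",[[454.7,-65.9,65]]),f(287,290))
```

```text
[[431.  -34.9  65. ]
 [485.9 -87.7  65. ]] [458.5 -61.3  65. ] 76.25907470766134
[455.2 -70.3  51. ] [456.5 -63.6  16. ]
[[227.24858999 259.43801325]] (227.41666666666666, 257.9166666666667)
```

Run:
```python
from h import *
print(proj("scene",[[454.7,-65.9,52],[454.7,-65.9,16],[459.7,-65.9,52],[454.7,-70.9,52],[629.3,-37,90]]))
print(proj("top",[[454.7,-65.9,52],[629.3,-37,90],[629.3,-37,86]]),"obs free",225.5/4+259.5,513.5/4+169.5,"spindle",162.5/4+259.5,171.5/4+169.5)
s=cv2.imread("pics/scene0.png"); m=cv2.inRange(cv2.cvtColor(s[255:290,215:245],cv2.COLOR_BGR2HSV),(0,90,0),(14,255,130))
for r in range(0,35,2):
    c=np.nonzero(m[r])[0]; print(r+255,c.min()+215 if len(c) else None,c.max()+215 if len(c) else None)
```

```text
[[227.58716701 265.4683807 ]
 [228.49838777 281.6980587 ]
 [229.87519563 264.450615  ]
 [229.17599646 266.69661919]
 [289.45415891 212.28577501]]
[[316.88731867 297.78364368]
 [301.25428043 211.45446654]
 [301.20400432 211.75266662]] obs free 315.875 297.875 spindle 300.125 212.375
255 None None
257 None None
259 None None
261 None None
263 None None
265 None None
267 225 231
269 225 232
271 225 232
273 225 231
275 225 232
277 225 232
279 225 232
281 225 232
283 227 229
285 None None
287 None None
289 None None
```

Request:
arm_command([
  [[0.2, 0.04, 0, 0.1, 0, 0, 0], [0.2, 0, 0, 0.2, 0, 0, 0], [0.2, 0, 0, 0.16, 0, 0, 0], [0.2, 0, 0, 0, 0, 0, 0]],
])

```text
time_s: 21.18
eef_pos: [456.0, -65.7, 66.0]
ee_rot: [-0.0, 1.0, 0.001, -0.001]
force: [0.3, -0.4, -0.8]
grip_width: 0.391
grip_force: 83.6
```

Request:
arm_command([
  [[0.2, 0, 0, 0.2, 0, 0, 0], [0.2, 0, 0, 0.1, 0, 0, 0], [0.2, 0, 0, 0.03, 0, 0, 0], [0.2, 0, 0, 0, 0, 0, 0]],
])

```text
time_s: 21.68
eef_pos: [456.5, -65.8, 50.3]
ee_rot: [-0.0, 1.0, 0.001, -0.0]
force: [-0.3, 0.0, -1.4]
grip_width: 0.391
grip_force: 83.6
```

Request:
arm_command([
  [[0.2, 0, 0, 0.06, 0, 0, 0], [0.2, 0, 0, 0.02, 0, 0, 0], [0.2, 0, 0, 0.02, 0, 0, 0], [0.2, 0, 0, 0, 0, 0, 0]],
])

```text
time_s: 22.18
eef_pos: [456.5, -65.8, 45.4]
ee_rot: [0.0, 1.0, 0.001, 0.0]
force: [-0.3, -0.7, 0.1]
grip_width: 0.389
grip_force: 83.8
```

Request:
arm_command([
  [[0.8, 0, 0, 0, 0, 0, 0], [1, 0, 0, 0, 0, 0, 0], [1, 0, 0, 0, 0, 0, 0], [1, 0, 0, -0.3, 0, 0, 0], [1, 0, 0, -0.8, 0, 0, 0], [1, 0, 0, -0.8, 0, 0, 0], [1, 0.3, 0.34, -0.2, 0, 0, 0], [1, 0.61, 0.67, 0, 0, 0, 0]],
])

```text
time_s: 23.18
eef_pos: [502.8, -116.4, 152.9]
ee_rot: [0.001, 1.0, 0.001, 0.001]
force: [-0.1, 0.4, -0.1]
grip_width: 0.998
grip_force: 0.0
```

Request:
arm_command([
  [[1, 0.61, 0.67, 0, 0, 0, 0], [1, 0.61, 0.67, 0, 0, 0, 0], [1, 0.61, 0.67, 0, 0, 0, 0], [1, 0.33, 0.34, 0, 0, 0, -0.47], [1, 0, 0, 0, 0, 0, -1], [1, 0, 0, 0, 0, 0, -1], [1, 0, 0, 0, 0, 0, -1], [1, 0, 0, 0, 0, 0, -1]],
])

```text
time_s: 24.18
eef_pos: [610.1, -233.6, 151.5]
ee_rot: [0.0, 0.943, 0.332, 0.0]
force: [0.6, -0.3, -0.1]
grip_width: 1.001
grip_force: 0.0
```

Request:
arm_command([
  [[1, 0, 0, 0, 0, 0, -1], [1, 0, 0, 0, 0, 0, 0]],
])

```text
time_s: 24.42
eef_pos: [610.1, -233.6, 151.3]
ee_rot: [0.0, 0.917, 0.399, 0.0]
force: [-0.3, 0.3, 0.7]
grip_width: 0.997
grip_force: 0.0
```

Run:
```python
from h import *
s=sense();print(s["eef_pos"],s["ee_rot"],s["joints"])
q=capture("scene")[:,:,::-1]; t=capture("top")[:,:,::-1]
cv2.imwrite("pics/v7.png",np.hstack([cv2.resize(t[260:350,280:360],(400,450),interpolation=2),cv2.resize(q[220:320,190:280],(400,450),interpolation=2)]))
```

```text
[ 610.14467951 -233.60836019  151.30084442] [2.82005651e-04 9.17051899e-01 3.98767722e-01 1.99640037e-04] [-5.44618667e-01  6.72468288e-01  1.19105367e+00  1.65033926e-08
  1.27737965e+00  2.05832175e-01]
```

View pics/v7.png

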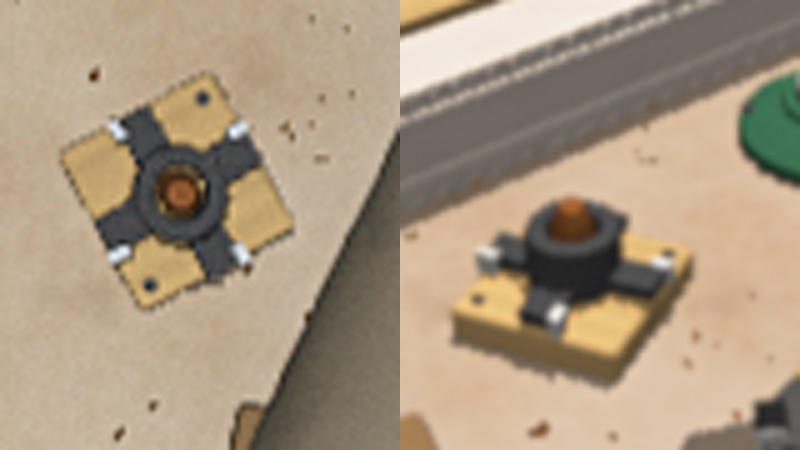

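The groove cutter sits flat on the free peg (foot corners and dowel visible around it). Next I'll grip the chamfer hub at two angles to find its centre.

Request:
arm_command([
  [[1, 0, 0, 0.6, 0, 0, 0], [1, 0, 0, 0.7, 0, 0, 0], [1, 0, 0, 0.6, 0, 0, 0], [1, 0, 0, 0.2, 0, 0, 0], [0.7, 0, 0, 0, 0, 0, 0], [0.2, 0, 0, 0, 0, 0, 0], [0.2, 0, 0, 0, 0, 0, 0], [0.2, 0, 0, 0, 0, 0, 0]],
], squeeze=30)

```text
time_s: 25.52
eef_pos: [610.7, -234.0, 46.9]
ee_rot: [0.001, 0.917, 0.399, 0.001]
force: [-1.2, 0.9, 6.4]
grip_width: 0.418
grip_force: 30.0
```

Request:
arm_command([
  [[0.2, 0, 0, 0, 0, 0, 0], [0.2, 0, 0, 0, 0, 0, 0]],
])

```text
time_s: 25.78
eef_pos: [610.7, -234.0, 46.9]
ee_rot: [0.001, 0.917, 0.399, 0.001]
force: [-1.4, 1.0, 6.1]
grip_width: 0.416
grip_force: 30.0
```

Request:
arm_command([
  [[0.8, 0, 0, 0, 0, 0, 0], [1, 0, 0, 0, 0, 0, 0], [1, 0, 0, 0, 0, 0, 1], [1, 0, 0, 0, 0, 0, 1], [1, 0, 0, 0, 0, 0, 1], [1, 0, 0, 0, 0, 0, 1], [1, 0, 0, 0, 0, 0, 1], [1, 0, 0, 0, 0, 0, 1]],
])

```text
time_s: 26.78
eef_pos: [610.1, -233.6, 45.1]
ee_rot: [-0.0, 0.999, -0.042, -0.0]
force: [-0.2, -0.2, 0.4]
grip_width: 1.004
grip_force: 0.0
```

Request:
arm_command([
  [[1, 0, 0, 0, 0, 0, 1], [1, 0, 0, 0, 0, 0, 0], [0.6, 0, 0, 0, 0, 0, 0], [0.2, 0, 0, 0, 0, 0, 0], [0.2, 0, 0, 0, 0, 0, 0], [0.2, 0, 0, 0, 0, 0, 0], [0.2, 0, 0, 0, 0, 0, 0], [0.2, 0, 0, 0, 0, 0, 0]],
])

```text
time_s: 27.78
eef_pos: [610.2, -234.5, 45.8]
ee_rot: [0.001, 0.993, -0.114, 0.0]
force: [-2.2, -5.6, 2.7]
grip_width: 0.421
grip_force: 30.2
```

Request:
arm_command([
  [[0.2, 0, 0, 0, 0, 0, 0], [0.2, 0, 0, -0.1, 0, 0, 0], [0.2, 0, 0, -0.4, 0, 0, 0], [0.2, 0, 0, -0.8, 0, 0, 0], [0.2, 0, 0, -0.8, 0, 0, 0], [0.2, -0.05, -0.4, 0, 0, 0, 0], [0.2, -0.1, -0.8, 0, 0, 0, 0], [0.2, -0.1, -0.8, 0, 0, 0, 0]],
], squeeze=80)

```text
time_s: 28.78
eef_pos: [619.8, -130.8, 148.1]
ee_rot: [-0.001, 0.993, -0.114, -0.002]
force: [-0.3, -0.0, -2.4]
grip_width: 0.394
grip_force: 81.9
```

Request:
arm_command([
  [[0.2, -0.1, -0.8, 0, 0, 0, 0], [0.2, -0.1, -0.7, 0, 0, 0, 0], [0.2, -0.05, -0.4, 0, 0, 0, 0], [0.2, 0, 0, 0, 0, 0, 0], [0.2, 0, 0, 0, 0, 0, 0]],
])

```text
time_s: 29.4
eef_pos: [629.8, -38.9, 149.8]
ee_rot: [0.0, 0.993, -0.114, -0.0]
force: [0.2, -0.7, -2.8]
grip_width: 0.393
grip_force: 81.9
```

Request:
arm_command([
  [[0.2, -0.02, -0.03, 0.3, 0, 0, 0], [0.2, 0, 0, 0.15, 0, 0, 0], [0.2, 0, 0, 0, 0, 0, 0], [0.2, 0, 0, 0, 0, 0, 0]],
])

```text
time_s: 29.9
eef_pos: [629.4, -36.6, 128.0]
ee_rot: [0.0, 0.993, -0.114, 0.0]
force: [0.7, 0.7, -3.1]
grip_width: 0.393
grip_force: 81.9
```

Run:
```python
from h import *
s=sense();print(s["eef_pos"],s["force"])
q=capture("scene")[:,:,::-1]
cv2.imwrite("pics/v8.png",cv2.resize(q[160:260,240:340],(600,600),interpolation=2))
```

```text
[629.44856407 -36.55344088 127.99888319] [ 0.69836465  0.65267587 -3.11639282]
```

View pics/v8.png

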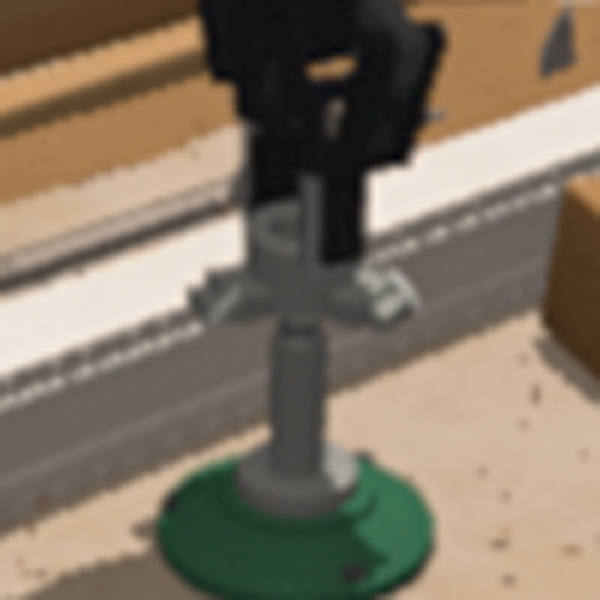

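The chamfer cutter is held level and in line above the bare spindle: the spindle axis is at u≈300, with the hub at about 245–353.

Request:
arm_command([
  [[0.2, 0, 0, 0.15, 0, 0, 0], [0.2, 0, 0, 0.1, 0, 0, 0], [0.2, 0, 0, 0.06, 0, 0, 0], [0.2, 0, 0, 0, 0, 0, 0]],
])

```text
time_s: 30.45
eef_pos: [629.2, -36.3, 112.0]
ee_rot: [-0.0, 0.993, -0.114, -0.0]
force: [-0.8, -0.3, -1.9]
grip_width: 0.388
grip_force: 81.9
```

Request:
arm_command([
  [[0.2, 0, 0.01, 0.06, 0, 0, 0], [0.2, 0, 0, 0.06, 0, 0, 0], [0.2, 0, 0, 0.06, 0, 0, 0], [0.2, 0, 0, 0, 0, 0, 0]],
])

```text
time_s: 30.95
eef_pos: [629.1, -36.8, 103.0]
ee_rot: [-0.0, 0.993, -0.114, -0.0]
force: [-0.4, 1.1, -2.5]
grip_width: 0.392
grip_force: 82.0
```

Base at about 73 mm, on the straight spindle and free. I'll continue down.

Request:
arm_command([
  [[0.2, 0, 0, 0.2, 0, 0, 0], [0.2, 0, 0, 0.3, 0, 0, 0], [0.2, 0, 0, 0.2, 0, 0, 0], [0.2, 0, 0, 0.08, 0, 0, 0], [0.2, 0, 0, 0, 0, 0, 0]],
])

```text
time_s: 31.58
eef_pos: [629.2, -36.9, 64.0]
ee_rot: [-0.0, 0.993, -0.114, -0.0]
force: [-0.3, 0.1, -1.4]
grip_width: 0.392
grip_force: 81.9
```

Request:
arm_command([
  [[0.2, 0, 0, 0.04, 0, 0, 0], [0.2, 0, 0, 0.02, 0, 0, 0], [0.2, 0, 0, 0.02, 0, 0, 0], [0.2, 0, 0, 0, 0, 0, 0]],
])

```text
time_s: 32.08
eef_pos: [629.2, -36.8, 60.3]
ee_rot: [0.0, 0.993, -0.114, 0.0]
force: [-0.0, 0.4, -1.2]
grip_width: 0.393
grip_force: 82.0
```

Request:
arm_command([
  [[0.2, 0, 0, 0.01, 0, 0, 0], [0.2, 0, 0, 0.01, 0, 0, 0], [0.2, 0, 0, 0, 0, 0, 0]],
])

```text
time_s: 32.45
eef_pos: [629.3, -36.9, 60.2]
ee_rot: [0.0, 0.993, -0.114, 0.0]
force: [-4.7, 1.7, 6.8]
grip_width: 0.392
grip_force: 82.9
```

Request:
arm_command([
  [[0.8, 0, 0, 0, 0, 0, 0], [1, 0, 0, 0, 0, 0, 0], [1, 0, 0, 0, 0, 0, 0], [1, 0, 0, -0.4, 0, 0, 0], [1, 0, 0, -0.8, 0, 0, 0], [1, 0, 0, -0.8, 0, 0, -0.76], [1, 0, 0, -0.1, 0, 0, -0.76], [1, 0, 0, 0, 0, 0, 0]],
])

```text
time_s: 33.45
eef_pos: [629.3, -36.9, 164.7]
ee_rot: [0.0, 1.0, -0.001, 0.0]
force: [-0.8, -0.1, 0.3]
grip_width: 1.001
grip_force: 0.0
```

Request:
arm_command([
  [[1, -0.12, -0.4, 0, 0, 0, 0], [1, -0.24, -0.8, 0, 0, 0, 0], [1, -0.24, -0.8, 0, 0, 0, 0], [1, -0.24, -0.8, 0, 0, 0, 0], [1, -0.24, -0.8, 0, 0, 0, 0], [1, -0.24, -0.8, 0, 0, 0, 0], [1, -0.24, -0.8, 0, 0, 0, 0], [1, -0.15, -0.44, 0, 0, 0, 0]],
])

```text
time_s: 34.45
eef_pos: [541.9, 248.0, 163.6]
ee_rot: [-0.0, 1.0, 0.0, -0.001]
force: [0.3, 0.0, 1.0]
grip_width: 0.999
grip_force: 0.0
```

Request:
arm_command([
  [[1, 0, 0, 0, 0, 0, 0], [1, 0, 0, 0, 0, 0, 0]],
])

```text
time_s: 34.7
eef_pos: [543.5, 245.0, 163.9]
ee_rot: [0.0, 1.0, -0.001, -0.0]
force: [-0.1, -0.8, 0.5]
grip_width: 1.001
grip_force: 0.0
```

Request:
arm_command([
  [[1, 0, 0, 0.7, 0, 0, 0], [1, 0, 0, 0.8, 0, 0, 0], [1, 0, 0, 0.8, 0, 0, 0], [1, 0, 0, 0.32, 0, 0, 0], [0.7, 0, 0, 0, 0, 0, 0], [0.2, 0, 0, 0, 0, 0, 0], [0.2, 0, 0, 0, 0, 0, 0], [0.2, 0, 0, 0, 0, 0, 0]],
], squeeze=50)

```text
time_s: 35.7
eef_pos: [544.8, 245.4, 35.8]
ee_rot: [-0.0, 1.0, -0.0, 0.002]
force: [-3.0, -1.9, 8.8]
grip_width: 0.504
grip_force: 49.4
```

Request:
arm_command([
  [[0.2, 0, 0, 0, 0, 0, 0], [0.2, 0, 0, 0, 0, 0, 0]],
])

```text
time_s: 35.95
eef_pos: [544.8, 245.4, 35.8]
ee_rot: [-0.0, 1.0, -0.0, 0.002]
force: [-2.1, -2.1, 9.0]
grip_width: 0.505
grip_force: 49.4
```

Request:
arm_command([
  [[0.2, 0, 0, -0.2, 0, 0, 0], [0.2, 0, 0, -0.6, 0, 0, 0], [0.2, 0, 0, -0.8, 0, 0, 0], [0.2, 0, 0, -0.8, 0, 0, 0], [0.2, 0.12, 0.4, 0, 0, 0, 0], [0.2, 0.24, 0.8, 0, 0, 0, 0], [0.2, 0.24, 0.8, 0, 0, 0, 0], [0.2, 0.24, 0.8, 0, 0, 0, 0]],
])

```text
time_s: 36.95
eef_pos: [585.7, 103.2, 152.8]
ee_rot: [0.0, 1.0, -0.0, -0.001]
force: [0.3, 0.4, -1.3]
grip_width: 0.504
grip_force: 51.0
```

Request:
arm_command([
  [[0.2, 0.24, 0.8, 0, 0, 0, 0], [0.2, 0.24, 0.8, 0, 0, 0, 0], [0.2, 0.24, 0.8, 0, 0, 0, 0], [0.2, 0.16, 0.44, 0, 0, 0, 0], [0.2, 0, 0, 0.3, 0, 0, 0], [0.2, 0, 0, 0, 0, 0, 0], [0.2, 0, 0, 0, 0, 0, 0]],
])

```text
time_s: 37.83
eef_pos: [629.5, -35.6, 138.3]
ee_rot: [-0.0, 1.0, 0.001, -0.0]
force: [-0.2, -1.2, -0.4]
grip_width: 0.499
grip_force: 51.1
```

Run:
```python
from h import *
s=sense();print(s["eef_pos"],s["force"])
q=capture("scene")[:,:,::-1]
cv2.imwrite("pics/v9.png",cv2.resize(q[160:260,240:340],(600,600),interpolation=2))
```

```text
[629.47779653 -35.61565397 138.2738928 ] [-0.23533102 -1.19262352 -0.43920467]
```

View pics/v9.png

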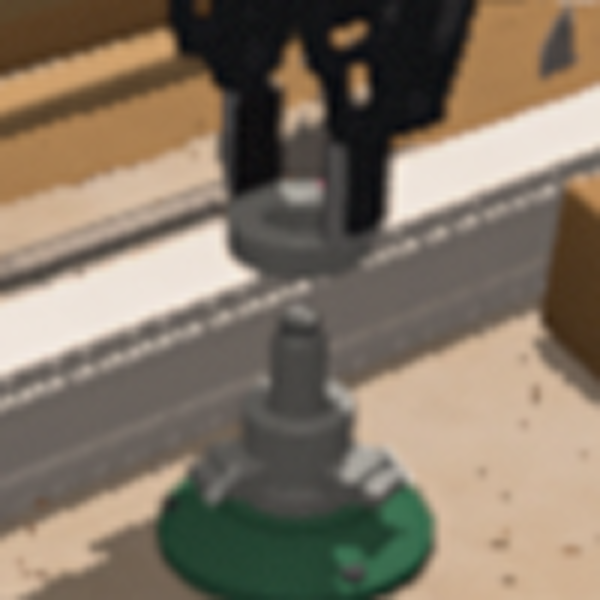

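The wide collar hangs level above the spindle and lined up with it, and the chamfer cutter is seated on the shoulder.

Request:
arm_command([
  [[0.2, 0, 0.024, 0.3, 0, 0, 0], [0.2, 0, 0, 0.16, 0, 0, 0], [0.2, 0, 0, 0.1, 0, 0, 0], [0.2, 0, 0, 0.06, 0, 0, 0], [0.2, 0, 0, 0, 0, 0, 0]],
])

```text
time_s: 38.5
eef_pos: [629.7, -38.1, 107.2]
ee_rot: [-0.0, 1.0, -0.0, -0.0]
force: [-0.2, 0.2, -1.9]
grip_width: 0.503
grip_force: 51.1
```

Request:
arm_command([
  [[0.2, 0, 0, 0.06, 0, 0, 0], [0.2, 0, 0, 0.06, 0, 0, 0], [0.2, 0, 0, 0.06, 0, 0, 0], [0.2, 0, 0, 0, 0, 0, 0]],
])

```text
time_s: 39.0
eef_pos: [629.5, -37.4, 97.8]
ee_rot: [-0.001, 1.0, -0.0, -0.0]
force: [0.1, 5.8, -0.9]
grip_width: 0.505
grip_force: 51.3
```

Request:
arm_command([
  [[0.2, 0, -0.016, 0.06, 0, 0, 0], [0.2, 0, 0, 0.1, 0, 0, 0], [0.2, 0, 0, 0.08, 0, 0, 0], [0.2, 0, 0, 0.02, 0, 0, 0], [0.2, 0, 0, 0, 0, 0, 0]],
])

```text
time_s: 39.62
eef_pos: [629.5, -37.2, 84.9]
ee_rot: [-0.0, 1.0, -0.0, -0.0]
force: [0.5, 3.0, -3.2]
grip_width: 0.505
grip_force: 51.0
```

Target is about 79.8.

Request:
arm_command([
  [[0.2, 0, -0.01, 0.04, 0, 0, 0], [0.2, 0, 0, 0.03, 0, 0, 0], [0.2, 0, 0, 0.02, 0, 0, 0], [0.2, 0, 0, 0, 0, 0, 0]],
])

```text
time_s: 40.12
eef_pos: [629.7, -37.0, 80.7]
ee_rot: [0.0, 1.0, -0.0, 0.0]
force: [-0.4, -0.4, -2.6]
grip_width: 0.505
grip_force: 51.2
```

Request:
arm_command([
  [[0.2, 0, 0, 0.01, 0, 0, 0], [0.2, 0, 0, 0.01, 0, 0, 0], [0.2, 0, 0, 0, 0, 0, 0]],
])

```text
time_s: 40.5
eef_pos: [629.8, -36.9, 80.0]
ee_rot: [0.0, 1.0, -0.0, 0.0]
force: [-0.9, -0.6, 1.5]
grip_width: 0.5
grip_force: 51.7
```

Request:
arm_command([
  [[0.8, 0, 0, 0, 0, 0, 0], [1, 0, 0, 0, 0, 0, 0], [1, 0, 0, 0, 0, 0, 0], [1, 0, 0, -0.3, 0, 0, 0], [1, 0, 0, -0.7, 0, 0, 0], [1, 0, 0, -0.7, 0, 0, 0], [1, -0.24, -0.36, 0, 0, 0, 0], [1, -0.5, -0.74, 0, 0, 0, 0]],
])

```text
time_s: 41.5
eef_pos: [592.9, 18.0, 166.1]
ee_rot: [0.0, 1.0, -0.001, 0.001]
force: [0.2, -0.7, 1.1]
grip_width: 1.004
grip_force: 0.0
```

Request:
arm_command([
  [[1, -0.5, -0.74, 0, 0, 0, 0], [1, -0.5, -0.74, 0, 0, 0, 0], [1, -0.5, -0.74, 0, 0, 0, 0], [1, -0.5, -0.74, 0, 0, 0, 0], [1, -0.5, -0.74, 0, 0, 0, 0], [1, -0.5, -0.74, 0, 0, 0, 0], [1, -0.06, -0.11, 0, 0, 0, -0.47], [1, 0, 0, 0, 0, 0, -1]],
])

```text
time_s: 42.5
eef_pos: [439.6, 246.6, 166.0]
ee_rot: [-0.0, 0.994, 0.113, 0.001]
force: [0.3, -0.7, -0.1]
grip_width: 0.999
grip_force: 0.0
```

Request:
arm_command([
  [[1, 0, 0, 0, 0, 0, -1], [1, 0, 0, 0, 0, 0, -1], [1, 0, 0, 0, 0, 0, -1], [1, 0, 0, 0, 0, 0, -1], [1, 0, 0, 0, 0, 0, -1], [1, 0, 0, 0, 0, 0, -1], [1, 0, 0, 0, 0, 0, -1], [1, 0, 0, 0, 0, 0, -1]],
])

```text
time_s: 43.5
eef_pos: [440.1, 245.9, 165.9]
ee_rot: [0.0, 0.757, 0.654, 0.001]
force: [0.1, 0.2, 0.3]
grip_width: 1.0
grip_force: 0.0
```

Request:
arm_command([
  [[1, 0, 0, 0, 0, 0, -1], [1, 0, 0, 0, 0, 0, 0], [1, 0, 0, 0, 0, 0, 0]],
])

```text
time_s: 43.88
eef_pos: [439.9, 245.9, 165.3]
ee_rot: [0.0, 0.708, 0.706, 0.0]
force: [0.2, 0.0, 0.9]
grip_width: 1.001
grip_force: 0.0
```

Request:
arm_command([
  [[1, -0.012, 0, 0.7, 0, 0, 0], [1, 0, 0, 0.8, 0, 0, 0], [1, 0, 0, 0.8, 0, 0, 0], [1, 0, 0, 0.38, 0, 0, 0], [0.7, 0, 0, 0, 0, 0, 0], [0.2, 0, 0, 0, 0, 0, 0], [0.2, 0, 0, 0, 0, 0, 0], [0.2, 0, 0, 0, 0, 0, 0]],
])

```text
time_s: 44.88
eef_pos: [440.4, 245.4, 32.2]
ee_rot: [0.001, 0.707, 0.707, 0.001]
force: [-0.8, -0.6, 8.1]
grip_width: 0.374
grip_force: 49.3
```

Request:
arm_command([
  [[0.2, 0, 0, 0, 0, 0, 0], [0.2, 0, 0, 0, 0, 0, 0]],
])

```text
time_s: 45.12
eef_pos: [440.5, 245.5, 32.2]
ee_rot: [0.001, 0.707, 0.707, 0.001]
force: [-1.3, 0.2, 7.3]
grip_width: 0.378
grip_force: 49.3
```

Request:
arm_command([
  [[0.2, 0, 0, -0.2, 0, 0, 0], [0.2, 0, 0, -0.6, 0, 0, 0], [0.2, 0, 0, -0.8, 0, 0, 0], [0.2, 0, 0, -0.8, 0, 0, 0], [0.2, -0.4, 0.27, 0, 0, 0, 0], [0.2, -0.8, 0.54, 0, 0, 0, 0], [0.2, -0.8, 0.54, 0, 0, 0, 0], [0.2, -0.8, 0.54, 0, 0, 0, 0]],
])

```text
time_s: 46.12
eef_pos: [534.9, 103.8, 151.7]
ee_rot: [0.0, 0.707, 0.707, 0.0]
force: [-0.2, 0.4, -1.1]
grip_width: 0.387
grip_force: 50.2
```

Request:
arm_command([
  [[0.2, -0.8, 0.54, 0, 0, 0, 0], [0.2, -0.8, 0.54, 0, 0, 0, 0], [0.2, -0.8, 0.54, 0, 0, 0, 0], [0.2, -0.4, 0.28, 0, 0, 0, 0], [0.2, 0, 0, 0.4, 0, 0, 0], [0.2, 0, 0, 0.2, 0, 0, 0], [0.2, 0, 0, 0, 0, 0, 0], [0.2, 0, 0, 0, 0, 0, 0]],
])

```text
time_s: 47.12
eef_pos: [629.4, -34.6, 121.8]
ee_rot: [0.001, 0.707, 0.707, 0.0]
force: [0.8, -0.2, -0.9]
grip_width: 0.379
grip_force: 50.2
```

Base at about 101.6; I'll lower it slowly onto the spindle.

Request:
arm_command([
  [[0.2, 0, 0, 0.16, 0, 0, 0], [0.2, 0, 0, 0.1, 0, 0, 0], [0.2, 0, 0, 0.06, 0, 0, 0], [0.2, 0, 0, 0.06, 0, 0, 0], [0.2, 0, 0, 0, 0, 0, 0]],
])

```text
time_s: 47.75
eef_pos: [629.0, -34.9, 101.6]
ee_rot: [-0.0, 0.707, 0.707, -0.0]
force: [-0.4, 1.1, -1.3]
grip_width: 0.385
grip_force: 50.2
```

Request:
arm_command([
  [[0.2, 0, 0, 0.06, 0, 0, 0], [0.2, 0, 0, 0.04, 0, 0, 0], [0.2, 0, 0, 0, 0, 0, 0]],
])

```text
time_s: 48.12
eef_pos: [629.0, -34.8, 96.5]
ee_rot: [-0.0, 0.707, 0.707, -0.0]
force: [-0.5, 0.1, -1.1]
grip_width: 0.38
grip_force: 50.1
```

Base is at 76 mm, on the straight part. Target TCP is about 90.

Request:
arm_command([
  [[0.2, 0, 0, 0.06, 0, 0, 0], [0.2, 0, 0, 0.03, 0, 0, 0], [0.2, 0, 0, 0.02, 0, 0, 0], [0.2, 0, 0, 0, 0, 0, 0]],
])

```text
time_s: 48.62
eef_pos: [629.0, -34.8, 91.1]
ee_rot: [-0.0, 0.707, 0.707, -0.0]
force: [-0.3, 1.5, -1.5]
grip_width: 0.379
grip_force: 50.2
```

Request:
arm_command([
  [[0.2, 0, 0, 0.012, 0, 0, 0], [0.2, 0, 0, 0.01, 0, 0, 0], [0.2, 0, 0, 0.008, 0, 0, 0], [0.2, 0, 0, 0, 0, 0, 0]],
])

```text
time_s: 49.12
eef_pos: [629.1, -34.8, 90.3]
ee_rot: [0.0, 0.707, 0.707, 0.0]
force: [-4.4, 2.6, 4.8]
grip_width: 0.377
grip_force: 50.8
```

Seated. I'll release, lift, back away and look.

Request:
arm_command([
  [[0.8, 0, 0, 0, 0, 0, 0], [1, 0, 0, 0, 0, 0, 0], [1, 0, 0, 0, 0, 0, 0], [1, 0, 0, -0.4, 0, 0, 0], [1, 0, 0, -0.8, 0, 0, 0], [1, 0, 0, -0.8, 0, 0, 0], [1, 0.6, -0.7, 0, 0, 0, 0], [1, 0.6, -0.7, 0, 0, 0, 0]],
])

```text
time_s: 50.12
eef_pos: [558.4, 25.6, 190.0]
ee_rot: [0.0, 0.708, 0.707, 0.0]
force: [0.1, 0.5, 0.6]
grip_width: 1.001
grip_force: 0.0
```

Request:
arm_command([
  [[1, 0.7, -0.7, 0, 0, 0, 0], [1, 0.7, -0.7, 0, 0, 0, 0], [1, 0.7, -0.7, 0, 0, 0, 0], [1, 0.7, -0.5, 0, 0, 0, 0], [1, 0.7, 0, 0, 0, 0, 0], [1, 0.4, 0, 0, 0, 0, 0], [1, 0, 0, 0, 0, 0, 0], [1, 0, 0, 0, 0, 0, 0]],
])

```text
time_s: 51.12
eef_pos: [429.4, 219.6, 189.8]
ee_rot: [0.0, 0.707, 0.707, -0.0]
force: [-0.0, 0.2, 0.6]
grip_width: 0.994
grip_force: 0.0
```

Run:
```python
from h import *
s=sense();print(s["eef_pos"],s["time_s"],s["dq"].round(3))
q=capture("scene")[:,:,::-1]; t=capture("top")[:,:,::-1]
cv2.imwrite("pics/v10.png",np.hstack([cv2.resize(t[170:320,260:430],(400,480),interpolation=2),cv2.resize(q[200:350,195:390],(400,480),interpolation=2)]))
```

```text
[429.37196626 219.6458192  189.75610689] 51.125 [-0.011 -0.004  0.002  0.002  0.     0.003]
```

View pics/v10.png

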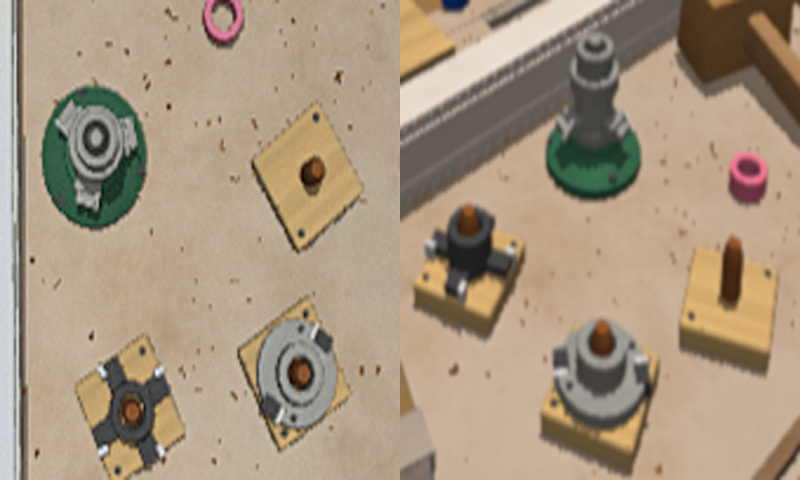

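The spindle stack is chamfer cutter, wide collar, then narrow collar, with the spindle tip showing at (596,40). The groove cutter is on its peg, the chamfer peg is empty, and the rebate head hasn't moved.

```bash
python3 -c "
from rig import *
print(finish_job())"
```

```text
the job is handed in; nothing more can be done
None
```

The job is handed in at about 51 s of the 141 s allowed: the chamfer cutter is on the spindle with the wide collar and then the narrow collar on top, the grooving cutter is on the peg that was empty, and the rebate head was left alone; I don't have the verdict.

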